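Pin a stacked tube adapter together with its stem

TASK

The four bored plates of the centrifuge tube adapter have been stacked on the bench but lie askew. Square the stack up so that the plates lie flush on one another, take the steel stem that leans in the beaker and pass it, knob up, down the centre bores of all four plates until its collar sits flat on the top plate, without forcing it, then let go. Leave the beaker standing and the other things on the bench where they are.

Things in the scene. Friction and masses are not known exactly. Their poses are not given: they have to be found in the camera images.
- plate1_mid (a point): Bottom plate of the stack, on the bench: loose white plastic square, 50 x 50 x 10 mm, about 35 g, with a round 12 mm bore down its centre (slight chamfer) and four 11 mm tube bores round it, 14 mm off the centre lines (the stem does not go there). Point: centre of plate and bore, half-way up. z up, x and y parallel to the sides.
- plate2_mid (a point): Same plate as plate1; point and axes as there. Second from below. At the start plates 2 to 4 are each shifted by up to 7 mm each way and turned by up to 11 degrees against plate 1; the askew stack is less than 72 mm wide. Plates slide on one another when pushed or squeezed from the sides.
- plate3_mid (a point): Same plate as plate1; point and axes as there. Third from below.
- plate4_mid (a point): Same plate as plate1; point and axes as there. Top plate; its upper face is 5 mm above this point, 40 mm above the bench.
- stem_tip (a point): Lower end of the loose steel stem, 163 mm long, about 110 g: from the tip up 38 mm of 10 mm shaft (first 4 mm tapering from 6 to 10 mm), a 22 mm collar 5 mm thick, 90 mm of 10 mm rod, a black knob 20 mm across and 30 mm long. z runs from tip to knob. It starts leaning in the beaker, tip on its floor, about 33 degrees off vertical, knob towards the robot.
- stem_collar (a point): Centre of the lower face of the stem's collar, the face that seats on the top plate, 38 mm from the tip; z as for stem_tip. When it is seated the tip hangs 2 mm above the bench.
- stem_knob (a point): Centre of the stem's knob, 148 mm from the tip and 15 mm below the knob's end; z along the stem, away from the tip. The place to grip.
- beaker: Glass beaker, loose, about 220 g, 74 mm outer diameter, 95 mm tall, walls 3 mm, floor 4 mm; origin at the centre of its underside, z up. The stem leans over the rim on the beaker's own -x side.
- spare_plate: Spare white plate 50 x 50 x 10 mm lying flat by itself on the bench, with one wide hole of 29 mm; not needed. Loose bystander. Origin at the centre of its underside, z up.
- petri_a: Lower of two closed Petri dishes, 90 mm diameter, 16 mm tall. Loose bystander. Origin at the centre of its underside, z up.
- petri_b: Upper Petri dish, same size, lying on the lower one. Loose bystander. Origin at the centre of its underside, z up.
- wash_bottle: White plastic wash bottle, 64 mm diameter, 200 mm tall with its bent spout. Loose bystander. Origin at the centre of its underside, z up.
- jar: Glass jar with a yellow lid, 64 mm diameter, 100 mm tall. Loose bystander. Origin at the centre of its underside, z up.
- tube_rack: White rack 75 x 200 mm, 55 mm tall, with capped 50 ml tubes standing up to 114 mm. Loose bystander. Origin at the centre of its underside, z up.
- tube_tray: Red tray 90 x 120 mm, 28 mm tall, for small tubes. Loose bystander. Origin at the centre of its underside, z up.

How it is judged:
On the way:
1. the stem's tip has entered the bore of the top plate, upright (z of stem_tip in the frame of plate4_mid below 0 m and horizontal distance between stem_tip and plate4_mid below 0.004 m and angle between stem_tip's own z axis and vertical below 0.2 rad), for 0.1 s.
At the end, for the whole second after the job is handed in: Stem upright (3.4 deg), knob up, through all four plates: collar within 2.5 mm of the top plate, tip in the bottom bore; plates in order, flat on the bench, centres within 3.5 mm and sides within 4 deg of the bottom plate's; beaker upright; all released and at rest (z of stem_collar in the frame of plate4_mid between 0.003 and 0.0075 m and horizontal distance between stem_collar and plate4_mid below 0.003 m and angle between stem_tip's own z axis and vertical below 0.06 rad and height (world z) of stem_tip below 0.006 m and horizontal distance between stem_tip and plate1_mid below 0.003 m and horizontal distance between each of plate2_mid, plate3_mid, plate4_mid and plate1_mid below 0.0035 m and angle between the x axis of each of plate2_mid, plate3_mid, plate4_mid and the x axis of plate1_mid, either way round below 0.07 rad and z of plate2_mid in the frame of plate1_mid between 0.008 and 0.012 m and z of plate3_mid in the frame of plate1_mid between 0.018 and 0.022 m and z of plate4_mid in the frame of plate1_mid between 0.028 and 0.032 m and angle between plate1_mid's own z axis and vertical below 0.04 rad and height (world z) of plate1_mid below 0.008 m and linear speed of each of stem, plate4, beaker below 0.01 m/s and angle between beaker's own z axis and vertical below 0.1 rad and height (world z) of beaker below 0.01 m); the robot touches nothing.
It fails at once if the beaker is tipped over (angle between beaker's own z axis and vertical above 0.5 rad).
It fails at once if the stem is forced against the plates (contact force between stem and plate1 above 60 N or contact force between stem and plate2 above 60 N or contact force between stem and plate3 above 60 N or contact force between stem and plate4 above 60 N).
It fails at once if the spare plate or a Petri dish is shoved aside (distance of any of spare_plate, petri_a, petri_b from where it was at the start of the episode above 0.025 m or angle between any of spare_plate, petri_a, petri_b's own z axis and vertical above 0.3 rad).
It fails at once if the wash bottle or the jar is shoved aside or tipped (distance of any of wash_bottle, jar from where it was at the start of the episode above 0.025 m or angle between any of wash_bottle, jar's own z axis and vertical above 0.3 rad).
It fails at once if the tube rack or the red tray is shoved aside (distance of any of tube_rack, tube_tray from where it was at the start of the episode above 0.025 m or angle between any of tube_rack, tube_tray's own z axis and vertical above 0.3 rad).
It also fails if it takes over 58 s, if anything falls off the work surface, if the arm or the gripper's body presses on something with over 40 N, if the wrist force passes 120 N, or if a joint passes its speed limit or range.

ROBOT

A 6-joint arm with a two-finger parallel gripper is mounted at the origin on the work surface. World frame = base frame: x ahead of the robot, y to its left, z up, the work surface at z = 0. Lengths are in m, angles in rad, forces in N, time in s.
With the tool pointing down it reaches from about 0.275 to 1 m from the base axis. Payload 8.4 kg.
Tool frame: the origin (TCP) lies at the very end of the fingers, on their centre line; the grasp point (between the pads) lies 19 mm behind it; z points along the fingers, y is the line along which they close (so a half turn about z gives the same grasp; the last joint's range is limited). The gripper opens to 85 mm and grips with 20 to 120 N. Pads are 22 mm wide; open, the fingers measure 114 mm over their backs; the gripper's body (76 mm by 85 mm) begins 54 mm behind the grasp point. The pads swing forward as they close: fully open they stand 13 mm farther back than shut.
Start: joints at [1.108, 0.353, 1.633, -0, 1.155, -0.002], TCP at [0.278, 0.56, 0.231] pointing down, gripper open.
Joint ranges: [-2.63, 2.63], [-0.92, 2.1], [0.06, 2.66], [-1.3, 4.44], [0, 2.69], [-3.02, 3.02]. Speed limits (rad/s): [2.22, 2.22, 2.79, 3.14, 3.14, 3.14].

INTERFACE

Orientations are given as a 3x3 rotation matrix whose columns are the frame's x, y, z axes.
In Python, from plant import bot gives the robot as it stands. The module is installed in compiled form; this text tells all that it offers.
- The arm moves only by the shell command python3 -m handwheel 'ROWS' [OPENING]. ROWS is JSON, a list of rows, each a list of 2 entries, a list of its own where there are three numbers: the shift along the tool's x, y, z in m, then the turn, a rotation vector about the tool's x, y, z in rad. A call has 1 to 10 rows; each row shifts and turns the commanded pose from where the row before left it, along the tool's axes as they then stand; what a row does not reach is not made up. A row lasts 1/8 s, in which the tool goes at most 62.5 mm and 10.7 degrees, less where a joint would pass 70% of its speed; a pose out of reach is approached as far as the arm can. A call with a gripper value outside its range is refused whole. OPENING is the closure, from -1 (fully open) to 1 (shut), so that 0 is half open, set as the call begins (- or left out, the last holds). The fingers move at their own pace and stop on an object; the grip force is fixed at half the most. Time passes only in rows, so rows that do not move let the fingers close. It gives the time, the measured TCP pose, the force, the opening and the grip force at its end, in the units of the state.
- bot.state(): the state, without advancing time (a new reading comes with each control period).
- bot.camera(name): name is "scene" or "top"; returns a dict with "image" (480x640x3 uint8, red, green, blue), "mtx" (3x3 intrinsics, pixels), "R" (3x3) and "t" (3): a world point X has camera coordinates R X + t. Camera axes: x right, y down, z forward; pixel columns grow to the right and rows downward; lengths in m; the calibration is good to about 2 mm. A picture is of the moment at which its call begins. There is no depth.
- bot.finish_job(): hands the job in; it is judged then, once.
The state is a dict: "time": time; "joint_pos": joint angles; "joint_vel": joint speeds; "joint_torque": joint torques, N m; "position": TCP position; "tcp_rot": TCP orientation; "ft_force": force on the tool from outside, world axes, zero at the start; "ft_torque": the same for the moment, N m; "opening": finger opening in m; "grasp_force": force on a finger pad.
Only numpy, scipy, OpenCV 4.12 (cv2) and the standard library are available. Lean on these libraries where they do the work, as an engineer would, in place of code of your own. Each camera call takes 0.05 s, during which the arm holds its last target. There are 200 camera calls.

## Working session

There is one attempt and no reset: what is moved stays moved. The work goes in short steps, Python scripts to look and compute and a shell command to move; the robot and the scene stay as the last step left them, time stands still between calls to the robot, and variables do not carry over. Pictures are saved under pics/ and viewed, at most 10 in all, crops included, and the job is handed in when it is done.

```bash
mkdir -p pics; cat > h.py <<'E'
import numpy as np, cv2
from plant import bot
def cam(n):
    c=bot.camera(n); return c
def ray(c,uv):
    K=np.array(c["mtx"]);R=np.array(c["R"]);t=np.array(c["t"])
    d=R.T@np.linalg.solve(K,[uv[0],uv[1],1.]); return -R.T@t,d
def onz(c,uv,z):
    o,d=ray(c,uv); return o+d*(z-o[2])/d[2]
def proj(c,X):
    p=np.array(c["mtx"])@(np.array(c["R"])@np.array(X)+np.array(c["t"])); return p[:2]/p[2]
def tri(c1,u1,c2,u2):
    o1,d1=ray(c1,u1);o2,d2=ray(c2,u2)
    s=np.linalg.lstsq(np.c_[d1,-d2],o2-o1,rcond=None)[0]
    a=o1+d1*s[0];b=o2+d2*s[1]; return (a+b)/2,np.linalg.norm(a-b)
def save(n,f,crop=None,k=1):
    c=cam(n);im=c["image"][:,:,::-1]
    if crop: x,y,w,h=crop; im=im[y:y+h,x:x+w]
    if k!=1: im=cv2.resize(im,None,fx=k,fy=k,interpolation=cv2.INTER_CUBIC)
    cv2.imwrite("pics/"+f,im); return c
E
python3 - <<'E'
from h import *
np.set_printoptions(precision=4,suppress=True)
for n in("scene","top"):
    c=save(n,n+"0.png"); R=np.array(c["R"]);print(n,-R.T@c["t"],R.tolist(),c["mtx"])
print(bot.state())
E
```

```text
scene [1.1695 0.3389 0.8038] [[-0.5943436672913683, 0.8041994981665288, -0.004332701161044527], [0.5715901878704407, 0.41863164736735, -0.7057139653944318], [-0.5657210109947146, -0.42191315572188826, -0.7084836107828577]] [[507.6796   0.     319.0328]
 [  0.     507.6796 242.2672]
 [  0.       0.       1.    ]]
top [ 0.5314 -0.0572  1.0257] [[0.004834078475105516, -0.9999687634297669, -0.006253307128158014], [-0.9956047486602738, -0.004227909628912188, -0.09355912155039894], [0.09352976066690805, 0.006678094407261822, -0.9955940874295499]] [[508.7609   0.     329.2024]
 [  0.     508.7609 242.3747]
 [  0.       0.       1.    ]]
{'time': 0.1, 'joint_pos': array([ 1.1076,  0.3536,  1.6341,  0.    ,  1.1552, -0.0024]), 'joint_vel': array([ 0.0009, -0.0018, -0.0015,  0.0005,  0.0023,  0.0005]), 'joint_torque': array([ -0.0009, -60.636 , -34.2818,  -0.0001,   0.004 ,   0.    ]), 'position': array([0.2777, 0.5594, 0.2306]), 'tcp_rot': array([[-0.8957,  0.4447, -0.0006],
       [ 0.4447,  0.8957, -0.0011],
       [ 0.    , -0.0013, -1.    ]]), 'ft_force': array([ 0.1766, -0.097 ,  0.0382]), 'ft_torque': array([ 0.0295, -0.0128, -0.0108]), 'grasp_force': 0.0, 'opening': 0.08540359338514963}
```

View pics/scene0.png

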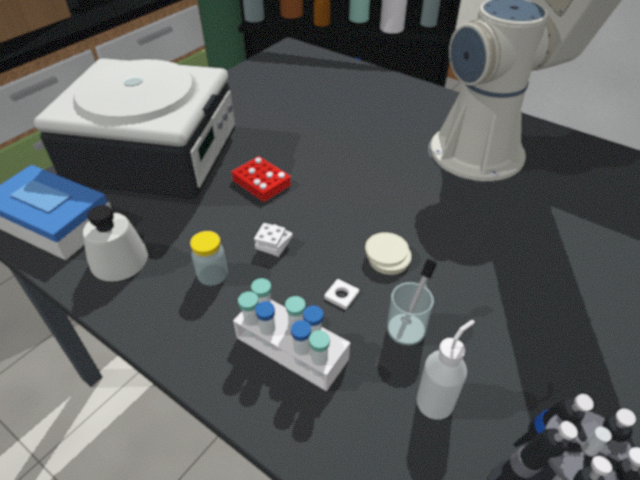

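View pics/top0.png

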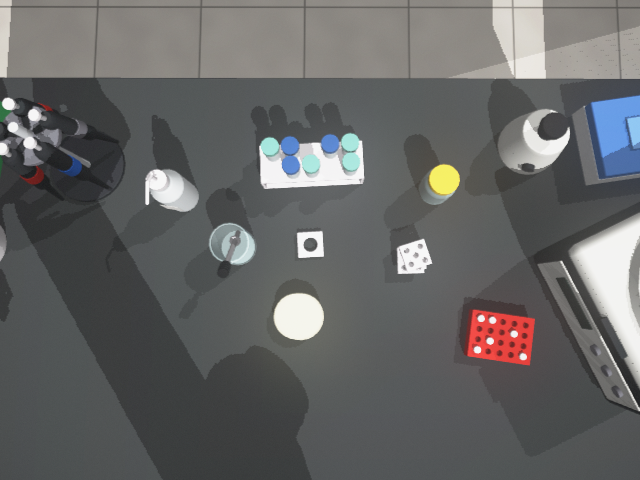

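Stack is at top px (414,257) and scene px (271,238). The beaker is at top px (232,244), with the knob at top px (225,268) and scene px (429,268). I'll zoom in on these.

```bash
python3 - <<'E'
from h import *
a=cv2.imread("pics/top0.png");b=cv2.imread("pics/scene0.png")
f=lambda im,x,y,w,k:cv2.resize(im[y:y+w*3//4,x:x+w],None,fx=k,fy=k,interpolation=cv2.INTER_CUBIC)
o=np.vstack([np.hstack([f(a,390,232,50,8)[:296],f(b,246,217,50,8)[:296]]),np.hstack([f(a,195,205,80,5)[:300],f(b,370,250,80,5)[:300]])])
cv2.imwrite("pics/z0.png",o);print(o.shape)
c=cam("top");s=cam("scene")
print(onz(c,(414,257),.04),onz(s,(271,238),.03),"knob",tri(c,(225,268),s,(429,268)))
E
```

```text
(596, 800, 3)
[ 0.59622979 -0.21512801  0.04      ] [ 0.60264805 -0.21384798  0.03      ] knob (array([0.56883235, 0.13321117, 0.13043308]), np.float64(0.0024268116261160306))
```

View pics/z0.png

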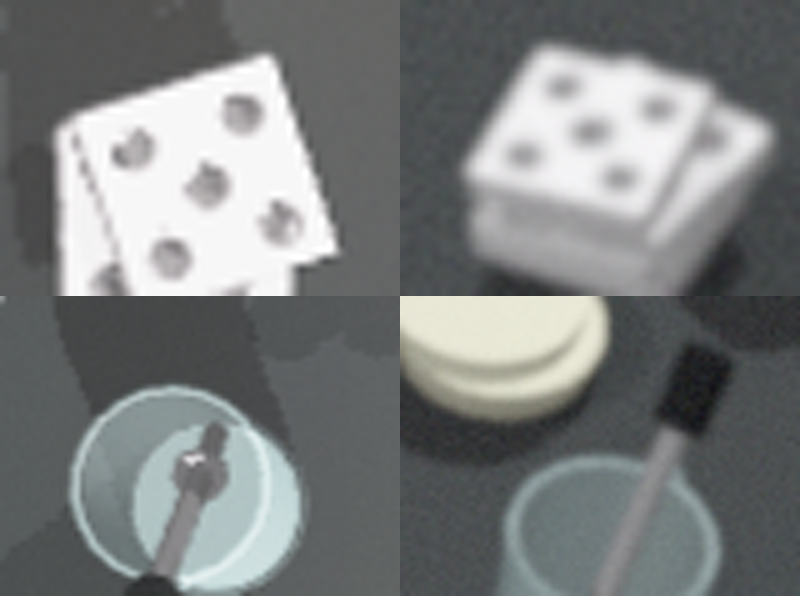

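```bash
cat >> h.py <<'E'
from scipy.spatial.transform import Rotation as Ro
np.set_printoptions(precision=4,suppress=True)
def down(yaw,tilt=None):
    y=np.array([np.cos(yaw),np.sin(yaw),0]);z=np.array([0,0,-1.]); return np.c_[np.cross(y,z),y,z]
def to(P,R=None):
    s=bot.state();A=s["tcp_rot"]
    print("pos",s["position"],"shift now",A.T@(np.array(P)-s["position"]),end=" ")
    if R is not None: print("rotvec",Ro.from_matrix(A.T@R).as_rotvec(),"shift after turn",R.T@(np.array(P)-s["position"]),end="")
    print()
E
python3 - <<'E'
from h import *
t=cam("top");s=cam("scene")
hsv=cv2.cvtColor(t["image"],cv2.COLOR_RGB2HSV)
m=((hsv[:,:,2]>150)&(hsv[:,:,1]<50)).astype(np.uint8)
m[:230]=0;m[280:]=0;m[:,:385]=0;m[:,445:]=0
p=np.argwhere(m)[:,::-1]
a=np.radians(10)
W=np.array([onz(t,q,.03)[:2] for q in p]);B=np.array([[np.cos(a),np.sin(a)],[-np.sin(a),np.cos(a)]])
q=W@B.T;lo,hi=q.min(0),q.max(0);print("extent",hi-lo,"centre",B.T@((lo+hi)/2),len(p))
print("top bore",onz(t,(416,255.25),.04))
# stem
o=lambda x,y:(195+x/5,205+y/5)
for n,u in(("collar",o(200,174)),("tip",o(217,132))): print(n,[onz(t,u,z) for z in(.01,.04)])
# scene stem axis points: rod near knob, rod low
f=lambda x,y:(370+x/5,250+(y-296)/5)
K,e=tri(t,(225,268),s,f(293,388));print("knob",K,e)
to((.596,-.215,.12),down(a))
E
```

```text
extent [0.0646 0.0682] centre [ 0.5966 -0.2143] 943
top bore [ 0.5996 -0.219   0.04  ]
collar [array([0.6312, 0.1388, 0.01  ]), array([0.6283, 0.133 , 0.04  ])]
tip [array([0.6482, 0.1324, 0.01  ]), array([0.6448, 0.1268, 0.04  ])]
knob [0.569  0.1331 0.1295] 0.0017127901005444196
pos [0.2779 0.5597 0.231 ] shift now [-0.6294 -0.5524  0.1113] rotvec [-0.0004  0.0002  0.9354] shift after turn [-0.8182  0.1788  0.111 ]
```

```bash
python3 -m handwheel '[[[-0.042,-0.0368,0],[0,0,0]],[[-0.042,-0.0368,0],[0,0,0]],[[-0.042,-0.0368,0],[0,0,0]],[[-0.042,-0.0368,0],[0,0,0]],[[-0.042,-0.0368,0],[0,0,0]],[[-0.042,-0.0368,0],[0,0,0]],[[-0.042,-0.0368,0],[0,0,0]],[[-0.042,-0.0368,0],[0,0,0]],[[-0.042,-0.0368,0],[0,0,0]],[[-0.042,-0.0368,0],[0,0,0]]]' -1
python3 -m handwheel '[[[-0.042,-0.0368,0],[0,0,0]],[[-0.042,-0.0368,0],[0,0,0]],[[-0.042,-0.0368,0],[0,0,0]],[[-0.042,-0.0368,0],[0,0,0]],[[0,0,0.02],[0,0,0.156]],[[0,0,0.02],[0,0,0.156]],[[0,0,0.02],[0,0,0.156]],[[0,0,0.02],[0,0,0.156]],[[0,0,0.02],[0,0,0.156]],[[0,0,0],[0,0,0.156]]]'
python3 -c "
from h import *
print(bot.state()['time']);to((.5966,-.2145,.003),down(np.radians(10)))"
```

```text
time: 1.55
position: [0.4911, 0.0416, 0.2316]
tcp_rot: [[-0.896, 0.445, 0.001], [0.445, 0.896, 0.0], [-0.001, 0.0, -1.0]]
ft_force: [0.7, -0.2, 1.2]
opening: 0.0858
grasp_force: 0.0
time: 2.8
position: [0.5743, -0.1628, 0.1295]
tcp_rot: [[-0.168, 0.986, -0.003], [0.986, 0.168, 0.001], [0.001, -0.003, -1.0]]
ft_force: [0.1, -0.3, -0.8]
opening: 0.0853
grasp_force: 0.0
2.8
pos [ 0.5743 -0.1628  0.1295] shift now [-0.0549  0.0137  0.1263] rotvec [-0.0028 -0.0013 -0.0057] shift after turn [-0.0548  0.013   0.1265]
```

```bash
python3 -m handwheel '[[[-0.055,0.013,0],[0,0,0]],[[0,0,0],[0,0,0]],[[0,0,0.05],[0,0,0]],[[0,0,0.05],[0,0,0]],[[0,0,0.02],[0,0,0]],[[0,0,0.0085],[0,0,0]],[[0,0,0],[0,0,0]]]'
python3 -m handwheel '[[[0,0,0],[0,0,0]],[[0,0,0],[0,0,0]],[[0,0,0],[0,0,0]],[[0,0,0],[0,0,0]],[[0,0,0],[0,0,0]],[[0,0,0],[0,0,0]],[[0,0,0],[0,0,0]],[[0,0,0],[0,0,0]]]' 1

```

```text
time: 3.68
position: [0.5984, -0.2151, 0.0036]
tcp_rot: [[-0.173, 0.985, 0.001], [0.985, 0.173, -0.0], [-0.0, 0.001, -1.0]]
ft_force: [0.1, 0.1, 0.1]
opening: 0.0854
grasp_force: 0.0
time: 4.68
position: [0.5983, -0.2156, 0.0048]
tcp_rot: [[-0.173, 0.985, 0.001], [0.985, 0.173, -0.001], [-0.001, 0.001, -1.0]]
ft_force: [-5.3, -0.5, 11.0]
opening: 0.0499
grasp_force: 59.4
```

```bash
python3 -m handwheel '[[[0,0,0],[0,0,0]],[[0,0,0],[0,0,0]],[[0,0,0],[0,0,0]],[[0,0,0],[0,0,0]],[[0,0,0],[0,0,0]],[[0,0,-0.03],[0,0,0]],[[0,0,-0.03],[0,0,0]]]' -1
python3 - <<'E'
from h import *
s=bot.state();print(s["joint_pos"],s["opening"],s["time"])
t=save("top","t1.png",(385,230,60,45),6);c=save("scene","s1.png",(240,210,60,45),6)
cv2.imwrite("pics/z1.png",np.hstack([cv2.imread("pics/t1.png"),cv2.imread("pics/s1.png")]))
E
```

```text
time: 5.55
position: [0.5974, -0.2149, 0.063]
tcp_rot: [[-0.173, 0.985, -0.001], [0.985, 0.173, 0.0], [0.001, -0.001, -1.0]]
ft_force: [0.5, -0.6, -0.3]
opening: 0.0851
grasp_force: 0.0
[-0.3476  0.5602  1.7295 -0.      0.8531 -0.5216] 0.0850741596229508 5.55
```

View pics/z1.png

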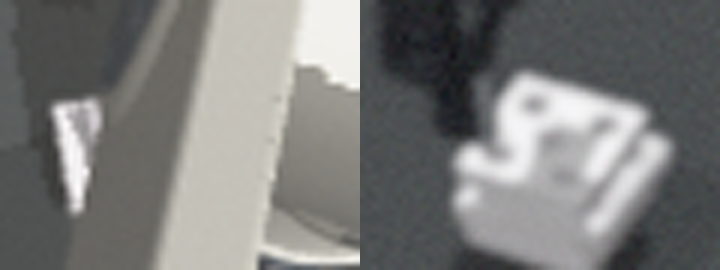

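The stack now lines up in one direction, and the remaining steps show along the other. I'll squeeze it crosswise next.

```bash
python3 -m handwheel '[[[0,0,0],[0,0,0.1745]],[[0,0,0],[0,0,0.1745]],[[0,0,0],[0,0,0.1745]],[[0,0,0],[0,0,0.1745]],[[0,0,0],[0,0,0.1745]],[[0,0,0],[0,0,0.1745]],[[0,0,0],[0,0,0.1745]],[[0,0,0],[0,0,0.1745]],[[0,0,0],[0,0,0.1745]],[[0,0,0],[0,0,0]]]'
python3 -m handwheel '[[[0,0,0.04],[0,0,0]],[[0,0,0.02],[0,0,0]],[[0,0,0],[0,0,0]]]'
python3 -m handwheel '[[[0,0,0],[0,0,0]],[[0,0,0],[0,0,0]],[[0,0,0],[0,0,0]],[[0,0,0],[0,0,0]],[[0,0,0],[0,0,0]],[[0,0,0],[0,0,0]],[[0,0,0],[0,0,0]],[[0,0,0],[0,0,0]]]' 1
python3 -m handwheel '[[[0,0,0],[0,0,0]],[[0,0,0],[0,0,0]],[[0,0,0],[0,0,0]],[[0,0,0],[0,0,0]],[[0,0,0],[0,0,0]],[[0,0,-0.03],[0,0,0]],[[0,0,-0.03],[0,0,0]]]' -1
python3 - <<'E'
from h import *
t=save("top","t2.png",(385,230,60,45),6);c=save("scene","s2.png",(240,210,60,45),6)
cv2.imwrite("pics/z2.png",np.hstack([cv2.imread("pics/t2.png"),cv2.imread("pics/s2.png")]))
E
```

```text
time: 6.9
position: [0.5974, -0.2149, 0.062]
tcp_rot: [[0.985, 0.175, -0.001], [0.175, -0.985, 0.0], [-0.001, -0.001, -1.0]]
ft_force: [-0.2, 0.9, 0.0]
opening: 0.0854
grasp_force: 0.0
time: 7.28
position: [0.5963, -0.2145, 0.0009]
tcp_rot: [[0.985, 0.175, -0.004], [0.175, -0.985, 0.001], [-0.003, -0.002, -1.0]]
ft_force: [0.2, -0.0, -0.7]
opening: 0.0853
grasp_force: 0.0
time: 8.28
position: [0.5989, -0.2153, 0.0045]
tcp_rot: [[0.985, 0.174, 0.002], [0.174, -0.985, -0.001], [0.002, 0.001, -1.0]]
ft_force: [-0.0, 1.0, 5.3]
opening: 0.0491
grasp_force: 61.7
time: 9.15
position: [0.5974, -0.2149, 0.063]
tcp_rot: [[0.985, 0.173, -0.001], [0.173, -0.985, 0.0], [-0.001, -0.001, -1.0]]
ft_force: [-0.4, 0.1, 0.1]
opening: 0.0855
grasp_force: 0.0
```

View pics/z2.png

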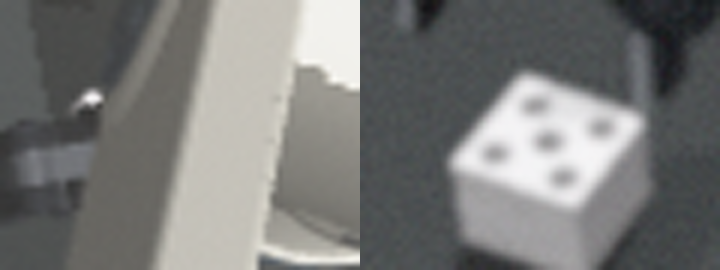

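The stack is square, so I'm moving on to the stem.

```bash
python3 -m handwheel '[[[0,0,-0.05],[0,0,0]],[[0,0,-0.05],[0,0,0]],[[0,0,-0.05],[0,0,0]],[[0,-0.059,0],[0,0,0]],[[0,-0.059,0],[0,0,0]],[[0,-0.059,0],[0,0,0]],[[0,-0.059,0],[0,0,0]],[[0,-0.059,0],[0,0,0]],[[0,-0.059,0],[0,0,0]],[[0,0,0],[0,0,0.175]]]' -0.3
python3 -m handwheel '[[[0,0,0],[0,0.144,0]],[[0,0,0],[0,0.144,0]],[[0,0,0],[0,0.144,0]],[[0,0,0],[0,0.144,0]],[[0,0,0],[0,0,0]]]'
cat > k.py <<'E'
from h import *
t=cam("top");s=cam("scene")
def dark(c,x,y,w):
    v=c["image"].astype(int).max(2)[y-w:y+w,x-w:x+w]; m=(v<38).astype(np.uint8)
    n,l,st,ce=cv2.connectedComponentsWithStats(m)
    i=1+st[1:,4].argmax(); return ce[i]+[x-w,y-w],st[i]
print(dark(s,429,268,13),dark(t,225,268,9))
E
python3 - <<'E'
from h import *
c=save("scene","s3.png",(360,200,120,90),6)
t=save("top","t3.png",(185,205,120,90),6)
z=np.array([.079,-.001,-.1242]);z/=np.linalg.norm(z);y=np.array([0,-1.,0]);y-=z*(y@z);y/=np.linalg.norm(y)
R=np.c_[np.cross(y,z),y,z];K=np.array([.569,.133,.1295]);to(K+.015*z,R);print(bot.state()["time"],bot.state()["opening"])
E
python3 k.py
```

```text
time: 10.5
position: [0.5353, 0.1372, 0.212]
tcp_rot: [[1.0, 0.0, -0.001], [0.0, -1.0, 0.001], [-0.001, -0.001, -1.0]]
ft_force: [-0.6, 0.2, 0.9]
opening: 0.0556
grasp_force: 0.0
time: 11.12
position: [0.5342, 0.132, 0.2108]
tcp_rot: [[0.846, -0.001, 0.533], [0.001, -1.0, -0.005], [0.533, 0.005, -0.846]]
ft_force: [-0.1, -0.6, -0.2]
opening: 0.0554
grasp_force: 0.0
pos [0.5371 0.1327 0.2127] shift now [-0.0173 -0.0006  0.1024] rotvec [-0.0028  0.0036 -0.0003] shift after turn [-0.0177 -0.0009  0.1023]
11.225 0.055829056402985196Traceback (most recent call last):
  File "k.py", line 7, in <module>
    print(dark(s,429,268,13),dark(t,225,268,9))
                             ~~~~^^^^^^^^^^^^^
  File "k.py", line 6, in dark
    i=1+st[1:,4].argmax(); return ce[i]+[x-w,y-w],st[i]
        ~~~~~~~~~~~~~~~^^
ValueError: attempt to get argmax of an empty sequence
```

View pics/s3.png

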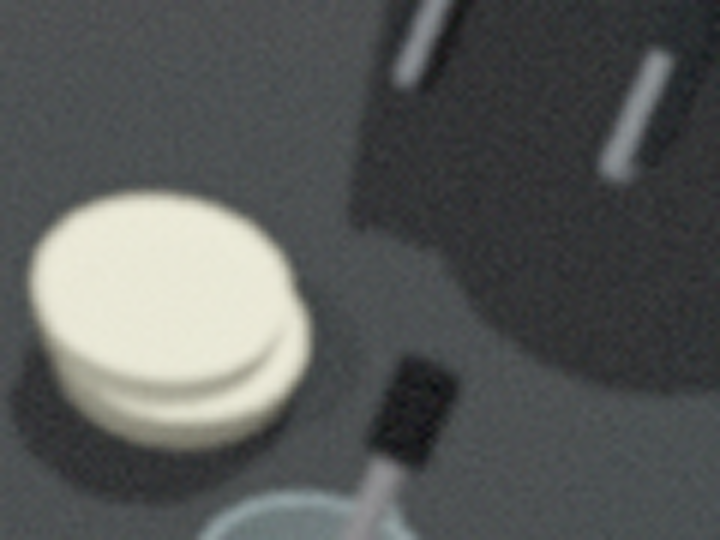

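The fingertips (scene px 446,222) point at the knob (px 429,268). I'll shift, advance and grip.

```bash
python3 -m handwheel '[[[-0.0175,-0.001,0],[0,0,0]],[[0,0,0.03],[0,0,0]],[[0,0,0.03],[0,0,0]],[[0,0,0.02],[0,0,0]],[[0,0,0.02],[0,0,0]],[[0,0,0],[0,0,0]]]'
python3 -m handwheel '[[[0,0,0],[0,0,0]],[[0,0,0],[0,0,0]],[[0,0,0],[0,0,0]],[[0,0,0],[0,0,0]],[[0,0,0],[0,0,0]],[[0,0,0],[0,0,0]]]' 1
python3 - <<'E'
from h import *
c=save("scene","s4.png",(360,210,120,90),6)
s=bot.state();print(s["ft_force"],s["opening"],s["grasp_force"],s["position"],s["time"])
E
```

```text
time: 12.08
position: [0.5768, 0.1325, 0.1179]
tcp_rot: [[0.845, -0.004, 0.534], [-0.002, -1.0, -0.006], [0.534, 0.004, -0.845]]
ft_force: [0.2, -0.1, -0.1]
opening: 0.0556
grasp_force: 0.0
time: 12.82
position: [0.5759, 0.1332, 0.1197]
tcp_rot: [[0.844, -0.003, 0.537], [-0.001, -1.0, -0.004], [0.537, 0.003, -0.844]]
ft_force: [-3.8, 0.0, 6.3]
opening: 0.0185
grasp_force: 58.9
[-3.3368  0.0776  7.2535] 0.018239786481463426 58.92955183982849 [0.5759 0.1332 0.1196] 12.875
```

View pics/s4.png

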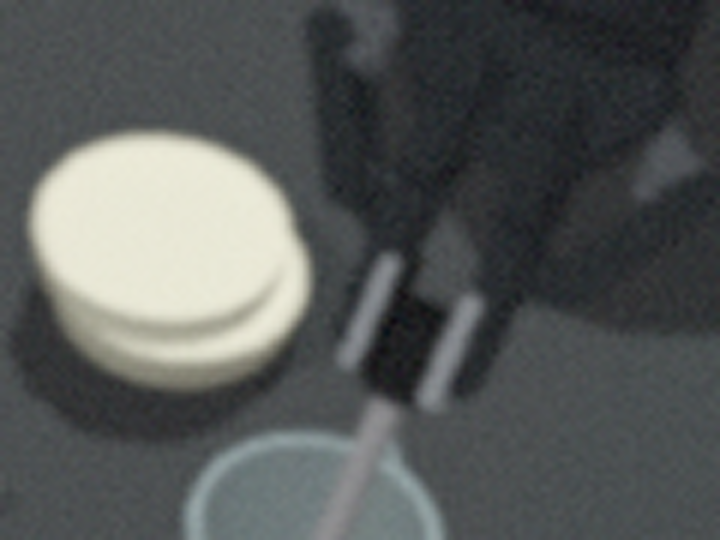

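```bash
python3 -m handwheel '[[[0,0,-0.012],[0,0,0]],[[0.011,0,-0.004],[0,-0.112,0]],[[0.011,0,-0.004],[0,-0.112,0]],[[0.011,0,-0.004],[0,-0.112,0]],[[0.011,0,-0.004],[0,-0.112,0]],[[0.011,0,-0.004],[0,-0.11,0]],[[0,0,0],[0,0,0]]]'
python3 - <<'E'
from h import *
c=save("scene","s5.png",(340,180,160,120),3)
t=save("top","t5.png",(170,185,160,120),2)
s=bot.state();print(s["ft_force"],s["opening"],s["grasp_force"],s["time"])
a=cv2.imread("pics/s5.png");b=cv2.imread("pics/t5.png");b=cv2.copyMakeBorder(b,0,120,0,0,0)
cv2.imwrite("pics/z5.png",np.hstack([a,b]))
E
```

```text
time: 13.75
position: [0.6121, 0.1229, 0.163]
tcp_rot: [[0.994, -0.024, 0.11], [-0.021, -0.999, -0.03], [0.111, 0.028, -0.993]]
ft_force: [-0.9, -0.2, -1.3]
opening: 0.018
grasp_force: 58.7
[-0.6122  0.1654 -1.2519] 0.018068493543744322 58.69865655899048 13.85
```

View pics/z5.png

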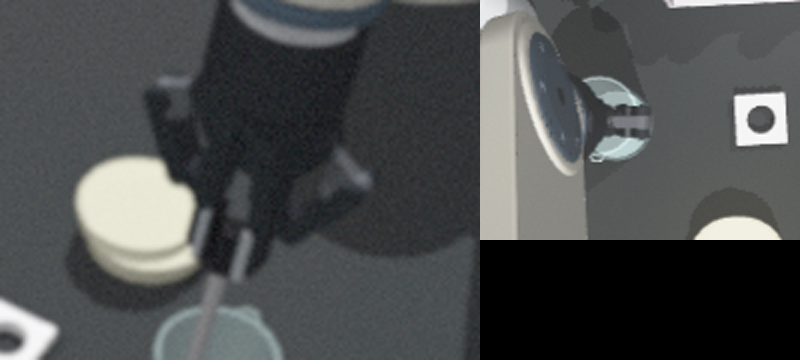

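```bash
python3 - <<'E'
from h import *
s=bot.state();print(s["joint_pos"],s["time"],s["tcp_rot"])
to((.625,.13,.163),down(-np.pi/2))
E
```

```text
[ 0.2265  0.3729  1.7813 -0.0705  0.8904  1.8609] 13.85 [[ 0.9939 -0.0235  0.1077]
 [-0.0202 -0.9993 -0.0314]
 [ 0.1084  0.029  -0.9937]]
pos [0.6089 0.1226 0.1614] shift now [ 0.0161 -0.0078 -0.0001] rotvec [ 0.0303 -0.1083 -0.0219] shift after turn [ 0.0161 -0.0074 -0.0016]
```

```bash
python3 -m handwheel '[[[0.008,-0.004,0],[0.015,-0.054,-0.011]],[[0.008,-0.004,0],[0.015,-0.054,-0.011]],[[0,0,0],[0,0,0]],[[0,0,-0.02],[0,0,0]],[[0,0,-0.03],[0,0,0]],[[0,0,-0.03],[0,0,0]],[[0,0,-0.03],[0,0,0]],[[0,0,-0.03],[0,0,0]],[[0,0,0],[0,0,0]]]'
python3 - <<'E'
from h import *
to((.5985,-.2154,.25),down(-np.pi/2))
c=save("scene","s6.png",(310,120,180,180),3)
E
```

```text
time: 14.98
position: [0.6263, 0.1308, 0.3073]
tcp_rot: [[1.0, 0.0, 0.007], [0.0, -1.0, 0.001], [0.007, -0.001, -1.0]]
ft_force: [0.0, -0.3, -2.2]
opening: 0.018
grasp_force: 58.7
pos [0.6263 0.1308 0.3073] shift now [-0.0283  0.3462  0.0568] rotvec [-0.0008 -0.0068  0.0004] shift after turn [-0.0278  0.3462  0.0573]
```

View pics/s6.png

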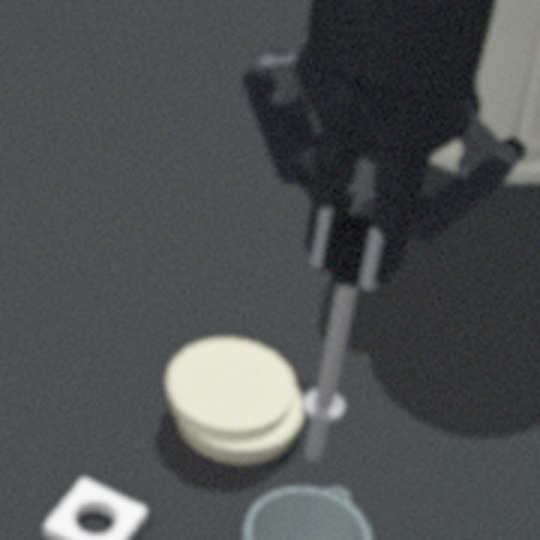

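The stem is out of the beaker and close to upright. I'll carry it to above the stack.

```bash
python3 -m handwheel '[[[-0.0046,0.0577,0],[0,0,0]],[[-0.0046,0.0577,0],[0,-0.007,0]],[[-0.0046,0.0577,0],[0,0,0]],[[-0.0046,0.0577,0],[0,0,0]],[[-0.0046,0.0577,0],[0,0,0]],[[-0.0046,0.0577,0],[0,0,0]],[[0,0,0.04],[0,0,0]],[[0,0,0.04],[0,0,0]],[[0,0,0],[0,0,0]],[[0,0,0],[0,0,0]]]'
python3 - <<'E'
from h import *
to((.5985,-.2154,.2),down(-np.pi/2))
s=bot.state();P=s["position"]
c=cam("scene");t=cam("top")
print("scene proj TCP,tip,bore",proj(c,P),proj(c,P-[0,0,.133]),proj(c,(.5985,-.2154,.04)),"top",proj(t,P-[0,0,.133]),proj(t,(.5985,-.2154,.04)))
cv2.imwrite("pics/s7f.png",c["image"][:,:,::-1]);cv2.imwrite("pics/t7f.png",t["image"][:,:,::-1])
k=lambda im,x,y:cv2.resize(im[y:y+150,x:x+100,::-1],None,fx=4,fy=4,interpolation=cv2.INTER_CUBIC)
cv2.imwrite("pics/z7.png",np.hstack([k(c["image"],225,120),k(t["image"],360,190)]))
E
```

```text
time: 16.27
position: [0.5981, -0.2155, 0.2244]
tcp_rot: [[1.0, 0.001, -0.006], [0.001, -1.0, -0.0], [-0.006, 0.0, -1.0]]
ft_force: [0.2, 0.1, -1.1]
opening: 0.0181
grasp_force: 59.0
pos [ 0.5981 -0.2155  0.2244] shift now [ 0.0006 -0.0001  0.0244] rotvec [0.0002 0.0061 0.0007] shift after turn [ 0.0004 -0.0001  0.0244]
scene proj TCP,tip,bore [264.6118 163.6754] [269.7165 215.5231] [271.3641 233.3245] top [418.6699 254.1944] [414.1278 255.8319]
```

View pics/z7.png

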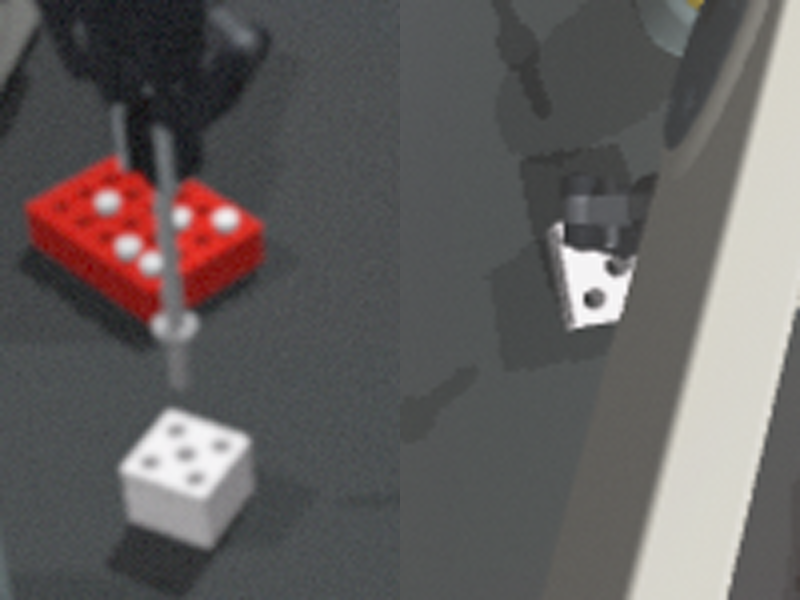

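```bash
cat > rod.py <<'E'
from h import *
def fit(c,P,L=.133):
    im=c["image"].astype(float);a=proj(c,P);b=proj(c,P-[0,0,L]);out=[]
    for v in range(int(a[1])+6,int(b[1])+2):
        u0=np.interp(v,[a[1],b[1]],[a[0],b[0]]);us=np.arange(int(u0)-6,int(u0)+8)
        px=im[v,us];sat=px.max(1)-px.min(1);br=px.mean(1)
        m=(sat<35)&(br>95)
        if m.any() and m.sum()<6: out.append((v,us[m].mean(),u0,m.sum()))
    return np.array(out)
c=cam("scene");P=bot.state()["position"];o=fit(c,P)
print(np.c_[o,o[:,1]-o[:,2]][::3]);p=np.polyfit(o[:,0],o[:,1]-o[:,2],1);print("dslope",p[0],"residual at tip",np.polyval(p,proj(c,P-[0,0,.133])[1]),"at TCP",np.polyval(p,proj(c,P)[1]))
# sensitivity: 5 mm tip shift in x
for d in([.005,0,0],[0,.005,0]): print(proj(c,P-[0,0,.133]+d)-proj(c,P-[0,0,.133]))
E
python3 rod.py
```

```text
[[169.     265.5    264.8002   4.       0.6998]
 [172.     266.     265.0974   5.       0.9026]
 [179.     265.5    265.7906   4.      -0.2906]
 [182.     266.5    266.0877   4.       0.4123]
 [190.     267.     266.88     3.       0.12  ]
 [193.     266.5    267.1771   4.      -0.6771]
 [206.     268.     268.4645   5.      -0.4645]
 [209.     268.     268.7616   5.      -0.7616]
 [212.     269.     269.0587   5.      -0.0587]
 [215.     268.5    269.3558   4.      -0.8558]]
dslope -0.023063850449062177 residual at tip -0.6383305755097961 at TCP 0.5591874884252124
[-1.5587  1.2993]
[1.8292 0.95  ]
```

```bash
python3 -m handwheel '[[[0,0,0.02],[0,-0.017,0]],[[0,0,0.016],[0,0,0]],[[0,0,0],[0,0,0]],[[0,0,0],[0,0,0]]]'
sed -i 's/L=.133/L=.136/; s/,.133\]/,.136]/g' rod.py; python3 rod.py
python3 - <<'E'
from h import *
s=bot.state();print(s["position"],s["tcp_rot"][:,2])
I=[cam("scene") for _ in range(4)];c=I[0];c["image"]=np.mean([i["image"] for i in I],0).astype(np.uint8)
P=s["position"];tip=P-[0,0,.136];b=np.array([.5985,-.2154,.04]);print("tip",tip,proj(c,tip),"bore",proj(c,b))
x,y=proj(c,b).astype(int)-[25,38]
cv2.imwrite("pics/z8.png",cv2.resize(c["image"][y:y+60,x:x+60,::-1],None,fx=9,fy=9,interpolation=cv2.INTER_CUBIC));print(x,y)
E
```

```text
time: 16.92
position: [0.5973, -0.2157, 0.1873]
tcp_rot: [[1.0, 0.0, -0.024], [0.0, -1.0, 0.0], [-0.024, -0.0, -1.0]]
ft_force: [-0.3, 0.6, -1.4]
opening: 0.0183
grasp_force: 59.1
[[189.     267.5    267.2186   4.       0.2814]
 [192.     268.     267.5133   5.       0.4867]
 [195.     268.     267.8081   5.       0.1919]
 [198.     268.5    268.1028   4.       0.3972]
 [201.     268.5    268.3976   4.       0.1024]
 [204.     269.     268.6924   5.       0.3076]
 [220.     271.     270.2644   5.       0.7356]]
dslope -0.007002571722636308 residual at tip 0.19604970884121853 at TCP 0.5482459746527228
[-1.5117  1.2998]
[1.7829 0.9509]
[ 0.5975 -0.2157  0.1877] [-0.0233  0.     -0.9997]
tip [ 0.5975 -0.2157  0.0517] [271.1562 229.0766] bore [271.3641 233.3245]
246 195
```

View pics/z8.png

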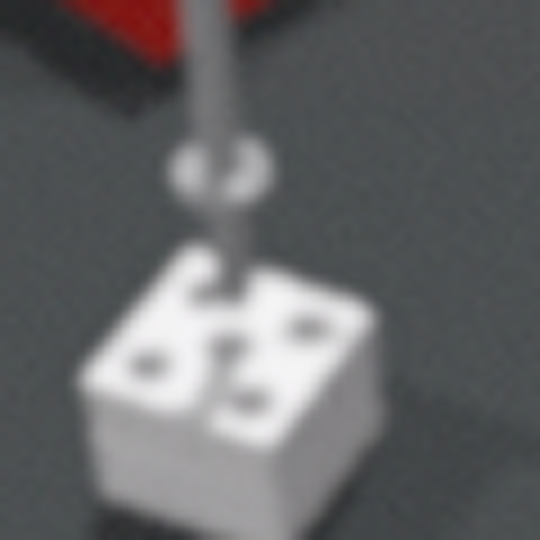

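The tip is at px (272.2,227.8) and the bore at (271.4,233.5), so the tip sits about 3 mm toward -x. I've used up the picture allowance (11 views against the 10 allowed), so from here I'll measure numerically only.

```bash
python3 -m handwheel '[[[0.003,0,0],[0,0,0]],[[0,0,0],[0,0,0]],[[0,0,0],[0,0,0]]]'
cat > rel.py <<'E'
from h import *
I=[cam("scene") for _ in range(6)];c=I[0];im=np.mean([i["image"] for i in I],0)
B=np.array([.5985,-.2154,.04]);s=bot.state();P=s["position"];print(P,s["tcp_rot"][:,2],s["ft_force"],s["time"])
for z in np.arange(P[2]-.128,P[2]-.02,.008):
    q=proj(c,[B[0],B[1],z]);v=int(round(q[1]));u0=q[0]+(v-q[1])*.0985;us=np.arange(int(u0)-6,int(u0)+8)
    px=im[v,us];br=px.mean(1)-.7*(px.max(1)-px.min(1));bg=np.median(np.r_[br[:3],br[-3:]]);w=np.clip(br-bg-12,0,None)
    w[np.abs(us-u0)>4.5]=0
    print(round(z,3),v,round((w*us).sum()/w.sum()-u0,2),br.astype(int))
E
python3 rel.py
```

```text
time: 17.55
position: [0.6003, -0.2156, 0.1875]
tcp_rot: [[1.0, 0.0, -0.024], [0.0, -1.0, 0.0], [-0.024, -0.0, -1.0]]
ft_force: [-0.9, -0.1, -0.3]
opening: 0.0183
grasp_force: 59.1
[ 0.6003 -0.2157  0.1875] [-0.0236  0.0001 -0.9997] [ 0.9073 -0.1975 -0.479 ] 17.85
0.059 227 nan [224 231 219 188 156 132 116 113 153 204 232 240 238 235]
0.067 224 -3.17 [131 181 213 224 207 164 122 108 118 142 148 133 114 101]
0.075 221 -1.04 [ 74  78  90 104 112 110 108 104  95  82  75  77  72  76]
0.083 218 -0.16 [ 76  82  98 110 118 121 127 136 137 127 109  91  79  74]
0.091 216 0.34 [ 88 122 158 172 163 143 138 155 171 176 168 144 107  81]
0.099 213 -0.27 [ 89 119 152 166 155 130 113 112 131 160 172 157 121  86]
0.107 210 0.01 [ 75  74  80  93 107 111 111 106 100  97  93  82  78  76]
0.115 207 -0.52 [ 63  70  75  82  98 111 112 109 103  93  82  76  75  75]
0.123 204 -0.13 [ 41  41  45  67  94 113 112 107  98  85  76  73  77  75]
0.131 201 -0.04 [ 19   9  24  63  98 113 111 105  92  74  63  66  68  70]
0.139 198 0.2 [-10 -14 -16  18  66 100 112 110 103  89  63  46  41  43]
0.147 195 -0.4 [-12 -16  -3  33  82 111 113 108  90  53  13  -7   0   9]
0.155 192 -0.28 [-19 -27  -7  37  83 110 111 104  79  39  -2 -15 -15 -18]
0.163 189 -0.78 [  2  31  51  59  74  99 112 109  97  64  20  -9 -18 -14]rel.py:8: RuntimeWarning: invalid value encountered in scalar divide
  print(round(z,3),v,round((w*us).sum()/w.sum()-u0,2),br.astype(int))
```

The shaded side of the rod blends into the table, which skewed my first tilt estimate. The edges seen against the red tray, the collar and the white plate say the stem is aligned with the tool. I'll set it nearly vertical, with the TCP at x = 0.599.

```bash
python3 -m handwheel '[[[-0.0013,0.0,0],[0,0.018,0]],[[0,0,0],[0,0,0]],[[0,0,0],[0,0,0]]]'
python3 rel.py
```

```text
time: 18.23
position: [0.5989, -0.2157, 0.1876]
tcp_rot: [[1.0, 0.0, -0.005], [0.0, -1.0, 0.0], [-0.005, -0.0, -1.0]]
ft_force: [-0.8, -0.1, -1.2]
opening: 0.0181
grasp_force: 59.1
[ 0.599  -0.2157  0.1875] [-0.0057  0.0001 -1.    ] [ 0.5571  0.2596 -0.9871] 18.525
0.059 227 nan [224 232 218 187 154 126 111 121 168 213 236 240 239 234]
0.067 224 -3.34 [130 180 211 218 196 149 112 107 121 144 148 134 114 100]
0.075 221 -1.04 [ 73  79  88 103 110 111 109 103  92  82  78  75  76  75]
0.083 218 -0.28 [ 76  85 100 114 121 124 128 133 137 127 108  89  78  76]
0.091 216 0.32 [ 93 130 162 173 163 141 138 158 177 181 168 138 101  79]
0.099 213 -0.62 [ 91 126 161 170 155 130 113 115 137 160 167 148 108  83]
0.107 210 -0.27 [ 74  76  82  95 108 113 111 104 101  95  88  78  76  75]
0.115 207 -0.58 [ 67  71  73  81  99 112 115 110 103  92  82  75  76  76]
0.123 204 -0.13 [ 42  40  45  65  94 112 114 109  97  86  74  72  75  77]
0.131 201 -0.07 [ 18  12  24  62  97 111 114 105  90  71  60  62  68  69]
0.139 198 0.28 [-14 -13 -15  11  58  95 112 110 105  88  64  46  43  44]
0.147 195 -0.21 [-19 -19 -10  28  81 111 114 110  97  66  24  -1  -1  11]
0.155 192 -0.09 [-31 -24 -13  30  80 111 112 107  87  51   6 -13 -18 -16]
0.163 189 -0.58 [  0  31  49  57  69  93 111 112 103  74  34  -4 -18 -17]rel.py:8: RuntimeWarning: invalid value encountered in scalar divide
  print(round(z,3),v,round((w*us).sum()/w.sum()-u0,2),br.astype(int))
```

All rows are now within 0.2 px of the bore's vertical. Lowering gently.

```bash
python3 -m handwheel '[[[0,0,0.004],[0,0,0]],[[0,0,0.004],[0,0,0]],[[0,0,0.004],[0,0,0]],[[0,0,0.003],[0,0,0]],[[0,0,0],[0,0,0]]]'
python3 -m handwheel '[[[0,0,0.002],[0,0,0]],[[0,0,0.002],[0,0,0]],[[0,0,0],[0,0,0]]]'
```

```text
time: 19.15
position: [0.5987, -0.2156, 0.1721]
tcp_rot: [[1.0, 0.0, -0.006], [0.0, -1.0, 0.0], [-0.006, -0.0, -1.0]]
ft_force: [0.1, -0.2, -1.7]
opening: 0.0181
grasp_force: 59.1
time: 19.52
position: [0.5987, -0.2156, 0.1683]
tcp_rot: [[1.0, 0.0, -0.006], [0.0, -1.0, 0.0], [-0.006, -0.0, -1.0]]
ft_force: [-0.2, -0.6, -1.2]
opening: 0.018
grasp_force: 59.1
```

```bash
python3 -m handwheel '[[[0,0,0.003],[0,0,0]],[[0,0,0.003],[0,0,0]],[[0,0,0.003],[0,0,0]],[[0,0,0],[0,0,0]]]'
python3 -m handwheel '[[[0,0,0.003],[0,0,0]],[[0,0,0.003],[0,0,0]],[[0,0,0.003],[0,0,0]],[[0,0,0],[0,0,0]]]'
```

```text
time: 20.02
position: [0.5986, -0.2156, 0.1591]
tcp_rot: [[1.0, 0.0, -0.006], [0.0, -1.0, 0.0], [-0.006, -0.0, -1.0]]
ft_force: [0.6, -0.6, -1.8]
opening: 0.018
grasp_force: 59.1
time: 20.52
position: [0.5986, -0.2156, 0.1501]
tcp_rot: [[1.0, 0.0, -0.006], [0.0, -1.0, 0.0], [-0.006, -0.0, -1.0]]
ft_force: [0.4, -0.2, -1.8]
opening: 0.0182
grasp_force: 59.1
```

```bash
python3 -m handwheel '[[[0,0,0.002],[0,0,0]],[[0,0,0.002],[0,0,0]],[[0,0,0.002],[0,0,0]],[[0,0,0],[0,0,0]]]'
python3 -m handwheel '[[[0,0,0.002],[0,0,0]],[[0,0,0.001],[0,0,0]],[[0,0,0],[0,0,0]]]'
python3 -m handwheel '[[[0,0,0.001],[0,0,0]],[[0,0,0],[0,0,0]]]'
```

```text
time: 21.02
position: [0.5986, -0.2156, 0.1443]
tcp_rot: [[1.0, 0.0, -0.006], [0.0, -1.0, 0.0], [-0.006, -0.0, -1.0]]
ft_force: [-0.1, 1.3, -1.6]
opening: 0.0182
grasp_force: 59.1
time: 21.4
position: [0.5987, -0.2156, 0.1414]
tcp_rot: [[1.0, 0.0, -0.006], [0.0, -1.0, 0.0], [-0.006, -0.0, -1.0]]
ft_force: [1.1, -0.0, -0.4]
opening: 0.0175
grasp_force: 59.1
time: 21.65
position: [0.5987, -0.2156, 0.1404]
tcp_rot: [[1.0, 0.0, -0.006], [0.0, -1.0, 0.0], [-0.006, -0.0, -1.0]]
ft_force: [-0.0, 0.7, -3.0]
opening: 0.0185
grasp_force: 59.1
```

```bash
python3 -m handwheel '[[[0,0,0.001],[0,0,0]],[[0,0,0],[0,0,0]]]'
python3 -m handwheel '[[[0,0,0.001],[0,0,0]],[[0,0,0],[0,0,0]]]'
python3 -m handwheel '[[[0,0,0.001],[0,0,0]],[[0,0,0],[0,0,0]]]' | grep -E 'pos|force'
```

```text
time: 21.9
position: [0.5987, -0.2157, 0.1394]
tcp_rot: [[1.0, 0.0, -0.006], [0.0, -1.0, 0.0], [-0.006, -0.0, -1.0]]
ft_force: [0.2, 0.2, -0.8]
opening: 0.0183
grasp_force: 59.1
time: 22.15
position: [0.599, -0.2157, 0.1389]
tcp_rot: [[1.0, 0.0, -0.005], [0.0, -1.0, -0.0], [-0.005, 0.0, -1.0]]
ft_force: [-0.2, -0.1, 1.6]
opening: 0.0177
grasp_force: 59.4
position: [0.5995, -0.2158, 0.1387]
ft_force: [-0.4, 0.4, 7.7]
grasp_force: 60.2
```

The collar has seated (7.7 N, no drop). Releasing and backing off straight up.

```bash
python3 -m handwheel '[[[0,0,0],[0,0,0]],[[0,0,0],[0,0,0]],[[0,0,0],[0,0,0]],[[0,0,0],[0,0,0]],[[0,0,-0.03],[0,0,0]],[[0,0,-0.04],[0,0,0]],[[0,0,-0.05],[0,0,0]],[[-0.05,0,-0.03],[0,0,0]],[[-0.06,0,0],[0,0,0]],[[-0.06,0,0],[0,0,0]]]' -0.4
python3 -m handwheel '[[[-0.06,0,0],[0,0,0]],[[0,0.06,0],[0,0,0]],[[0,0.06,0],[0,0,0]],[[0,0,0],[0,0,0]]]' | grep -E 'pos|time'
python3 - <<'E'
from h import *
c=cam("scene");t=cam("top");im=c["image"]
b=np.array([.5985,-.2154,0])
print("expect scene knob,collar,plate-top",[proj(c,b+[0,0,z]) for z in(.15,.04)],"top",[proj(t,b+[0,0,z]) for z in(.15,.165,.045)])
# knob: darkest blob near expectation; collar/plates: bright blob
def blob(c,mask,u,w):
    x,y=np.array(u).astype(int);m=np.zeros(mask.shape,np.uint8);m[y-w:y+w,x-w:x+w]=mask[y-w:y+w,x-w:x+w]
    n,l,st,ce=cv2.connectedComponentsWithStats(m);i=1+st[1:,4].argmax();return ce[i],st[i]
for cc,n in((c,"scene"),(t,"top")):
    I=cc["image"].max(2)
    print(n,"knob",blob(cc,I<45,proj(cc,b+[0,0,.15]),14),"white",blob(cc,(I>140)&(np.ptp(cc["image"],2)<50),proj(cc,b+[0,0,.03]),30))
u=proj(c,b+[0,0,.06]);print(im[int(proj(c,b+[0,0,.15])[1])-10:int(u[1])+12:3,int(u[0])-14:int(u[0])+12].max(2))
E
```

```text
time: 23.65
position: [0.428, -0.2156, 0.2888]
tcp_rot: [[1.0, 0.001, -0.005], [0.001, -1.0, -0.0], [-0.005, 0.0, -1.0]]
ft_force: [-0.8, -0.5, -0.2]
opening: 0.0599
grasp_force: 0.0
time: 24.15
position: [0.3693, -0.3391, 0.2889]
expect scene knob,collar,plate-top [array([267.4851, 194.0068]), array([271.3641, 233.3245])] top [array([424.3335, 251.5422]), array([425.9261, 250.8728]), array([414.5423, 255.6576])]
scene knob (array([267.6421, 194.4842]), array([264, 187,  11,  14,  95], dtype=int32)) white (array([269.7661, 238.2512]), array([255, 222,  33,  34, 637], dtype=int32))Traceback (most recent call last):
  File "<stdin>", line 11, in <module>
  File "<stdin>", line 8, in blob
ValueError: attempt to get argmax of an empty sequence
```

The knob is at (267.6,194.5), against (267.5,194.0) expected for a seated, upright stem. The stack outline is unchanged and the arm is clear, so I'm handing in.

```bash
python3 -c "
from plant import bot
print(bot.finish_job())"
```

```text
the job is handed in; nothing more can be done
None
```

I squared the stack, seated the stem knob-up through all four plates, let go and handed the job in; no verdict came back, the beaker was not re-checked after the stem left it, and I viewed 11 pictures against the 10 allowed.

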